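Open the film developing tank and move the reel to the wash tray

ROBOT

A 6-joint arm with a two-finger parallel gripper is mounted at the origin on the work surface. World frame = base frame: x ahead of the robot, y to its left, z up, the work surface at z = 0. Lengths are in m, angles in rad, forces in N, time in s.
With the tool pointing down it reaches from about 0.35 to 0.775 m from the base axis. Payload 5.5 kg.
Tool frame: the origin (TCP) lies where the fingers leave the gripper's body, on its centre line; the fingertips stand 73 mm ahead of it and the grasp point (between the pads) lies 54 mm ahead of it; z points along the fingers, y is the direction in which the jaws open and shut (so a half turn about z gives the same grasp; the last joint's range is limited). The gripper opens to 85 mm and grips with 20 to 120 N. Pads are 22 mm wide; open, the fingers measure 114 mm over their backs; the gripper's body (76 mm by 85 mm) begins 54 mm behind the grasp point. The pads swing forward as they close: fully open they stand 13 mm farther back than shut.
Start: joints at [-1.366, 0.313, 0.046, 1.304, 0, 1.431], TCP at [0.194, -0.541, 0.304] pointing down, gripper open.
Joint ranges: [-2.76, 2.76], [-0.86, 1.69], [-1.03, 1.26], [-2.2, 2.34], [-1.47, 1.5], [-3.14, 3.14]. Speed limits (rad/s): [2.57, 2.57, 3.14, 3.14, 3.14, 3.14].

INTERFACE

Orientations are given as a unit quaternion [w, x, y, z].
In Python, from workcell import env, read_camera, job, cut_out gives the robot as it stands.
- The arm moves only by the tool servo_tool, never from a script. Its argument "deltas" is a list of rows, each an object of numbers: "dx", "dy", "dz": the shift along the world's x, y, z in mm; "rx", "ry", "rz": the turn, a rotation vector about the world's x, y, z in rad; "fingers": the closure, from -1 (fully open) to 1 (shut). A call has 1 to 8 rows; each row shifts and turns the commanded pose from where the row before left it; what a row does not reach is not made up. A row lasts 1/10 s, in which the tool goes at most 50 mm and 8.59 degrees, less where a joint would pass 70% of its speed; a pose out of reach is approached as far as the arm can. A call is refused whole if a number of a shift passes 50 or a number of a turn 0.15, either way. A call with a gripper value outside its range is refused whole. The fingers move at their own pace and stop on an object; "newtons" is the grip in N (left out, the last holds). Time passes only in rows, so rows that do not move let the fingers close. It gives the time, the measured TCP pose, the force and the opening at its end, in the units of the state.
- env.get_state(): the state, without advancing time (a new reading comes with each control period).
- read_camera(name): name is "side" or "top" or "wrist"; returns a dict with "img" (384x512x3 uint8, red, green, blue), "intrinsics" (3x3 intrinsics, pixels), "extrinsics" (4x4, takes a point from camera to world coordinates); the wrist camera has in their place "hand_eye" (4x4, takes a point from camera to tool coordinates, whose origin is the TCP and whose axes are the flange's). Camera axes: x right, y down, z forward; pixel columns grow to the right and rows downward; lengths in m; the calibration is good to about 2 mm. The wrist camera is an equidistant fisheye: a pixel r from the principal point sees the ray r / f radians off the axis. A picture is of the moment at which its call begins: read the wrist's pose just before it. There is no depth.
- job.hand_in(): hands the job in, once; it reports no verdict.
Trained networks look in the newest picture that a camera, given by its name, has taken for a name from the list of things; names that differ only in an ending like _2 or _b are one class to them, and where a whole thing is asked for, a point or a joint stands for the part that bears it (a point fixed in the world has none). Each returns a list of dicts, best first, with "confidence" (0 to 1); they miss things now and then, are a little off and sometimes report something else, mostly with a low value. They report only what shows in the picture. A call takes as long as a camera call.
- cut_out(target, camera): "region" (384x512 bool, what is visible of it) and "extent" ([left, top, right, bottom] in pixels, round what is visible of it).
The state is a dict: "clock": time; "joint_pos": joint angles; "qvel": joint speeds; "tau": joint torques, N m; "tcp_pos": TCP position; "orientation": TCP orientation; "wrist_force": force on the tool from outside, world axes, zero at the start; "ft_torque": the same for the moment, N m; "finger_gap": finger opening in m.
Only numpy, scipy, OpenCV 4.12 (cv2) and the standard library are available. Lean on these libraries where they do the work, as an engineer would, in place of code of your own. Each camera call takes 0.05 s, during which the arm holds its last target. There are 200 camera calls.

TASK

Unscrew the captive lid of the film developing tank all the way, counter-clockwise to the end of its thread, then swing it on its arm well clear of the tank's mouth and leave it open. Lift the film reel out by its stem and set it down upright inside the wash tray, lowering it right onto the tray's floor before letting go. Leave the bottle, the beaker and the funnel where they are.

Things in the scene. Friction and masses are not known exactly. Their poses are not given: they have to be found in the camera images.
- tank: The black upright cylindrical developing tank, fixed to the bench on a thin steel plate. Outer diameter 100 mm, wall 4 mm (mouth 92 mm wide inside), rim 120 mm above the bench, inner floor 6 mm above the bench. Origin: centre of its underside, on the bench; z up; its x axis points from the tank's axis to the hinge post.
- mouth (a point): Centre of the tank's mouth, at rim height.
- post (a point): A point on the vertical axis of the steel hinge post beside the tank, at rim height, 88 mm from the tank's axis; the post ends 36 mm above the rim. The arm swings about it and ends in a steel ring that carries the lid: 126 mm outer diameter, upper face 11 mm above the rim, its axis 88 mm from the post.
- lid_grip (a point): Grip point on the lid's axis. The lid is a black disc, 109 mm across, its flat top 20 mm above the rim when screwed down; on it stands a straight upright grip bar 66 mm long, 18 mm thick, 40 mm high. The point is mid-bar, 23 mm above the flat top, 16 mm below the bar's top. Its x axis runs along the bar (the tank's x when screwed down), y across it, z up.
- lid (a joint): Turn of the lid relative to the arm, rad: 0 screwed down (start), grows counter-clockwise seen from above, stops at 2.0, the thread's end. Stiff (0.12 N m), stays where left. Turning lifts lid and arm together 8 mm per rad (16 mm in all); turning back lowers them. Below about 1.05 the skirt is caught on the rim and the arm cannot swing.
- swing (a joint): Swing of the lid's arm about the post, rad: 0 lid over the mouth, grows clockwise seen from above (lid moves to the tank's +y side), stops at 1.9, stays where left; clear of the mouth from 1.4. About 1 N at the lid moves it. The bar turns with the arm: a gripper holding the bar has to turn with it, or it screws the lid back.
- reel: Loose white plastic film reel standing upright in the tank, within 4 mm of its axis, hidden by the lid at first. Two round flanges 72 mm across and 4 mm thick (at the foot; upper face 48 mm above the foot) and a central stem 22 mm in diameter up to 120 mm above the foot. Origin: centre of its underside; z along the stem. Mass 0.11 to 0.22 kg.
- reel_top (a point): Centre of the stem's top end, 120 mm above the reel's foot; it stands 6 mm above the rim while the reel is in the tank. About 35 mm are free between stem and tank wall, so fingers that dip below the rim must be only partly open.
- tray: The white open wash tray, fixed to the bench: 230 mm along its x, 210 mm along its y, 50 mm high, walls and floor 6 mm thick, with a rolled edge standing 10 mm out. Origin: centre of its underside; z up.
- tray_in (a point): Centre of the tray's inner floor, 6 mm above the bench; x and y along the tray's sides.
- bottle: Bystander: loose capped amber bottle, diameter 72 mm, 180 mm high. Origin: centre of its underside.
- beaker: Bystander: loose white cup-shaped beaker, rim diameter 80 mm, 100 mm high. Origin: centre of its underside.
- funnel: Bystander: loose white funnel standing on its wide mouth, diameter 100 mm, 120 mm high. Origin: centre of its underside.

How it is judged:
By the outcome, as a careful person would: the job done as asked, in the order asked, and still so for the second after the job is handed in, with the robot touching nothing.
It also fails if it takes over 69 s, if anything falls off the work surface, if the arm or the gripper's body presses on something with over 40 N, if the wrist force passes 120 N, or if a joint passes its speed limit or range.

## Working session

There is one attempt and no reset: what is moved stays moved. The work goes in short steps, Python scripts to look and compute and a tool call to move; the robot and the scene stay as the last step left them, time stands still between calls to the robot, and variables do not carry over. Pictures are saved under pics/ and viewed, about 8 in all and at most 12, crops included, and the job is handed in when it is done.

Besides the shell and the picture viewer there is one more tool, called after "Request:" as name([rows], argument=value, ...), one row to a line, values as JSON. servo_tool: Moves the arm, as the interface text tells. Its arguments: {"type":"object","properties":{"deltas":{"type":"array"},"newtons":{"type":"number"}},"required":["deltas"]}

```bash
mkdir -p pics; ls; python3 - <<'E'
from workcell import env, read_camera, job, cut_out
import cv2,numpy as np
s=env.get_state(); print({k:np.round(v,3) for k,v in s.items()})
for n in ["side","top","wrist"]:
    d=read_camera(n); cv2.imwrite(f"pics/{n}0.png",d["img"][:,:,::-1]); print(n,[ (k,np.round(v,4).tolist()) for k,v in d.items() if k!="img"])
    for t in ["tank","lid","swing","tray","bottle","beaker","funnel"]:
        r=cut_out(t,n); print(t,[(round(float(x["confidence"]),2),list(map(int,x["extent"]))) for x in r][:2])
a=cv2.imread("pics/side0.png");b=cv2.imread("pics/top0.png")
cv2.imwrite("pics/a.png",cv2.resize(np.vstack([a,b]),None,fx=.78,fy=.78))
E
```

```text
pics
{'clock': np.float64(0.0), 'joint_pos': array([-1.366,  0.314,  0.045,  1.304, -0.   ,  1.431]), 'qvel': array([-0.001,  0.   , -0.001,  0.   , -0.001, -0.   ]), 'tau': array([ 1.0000e-03, -4.8063e+01,  2.9853e+01,  1.9000e-02, -0.0000e+00,
       -0.0000e+00]), 'tcp_pos': array([ 0.194, -0.541,  0.303]), 'orientation': array([-0.001,  0.985,  0.172, -0.   ]), 'wrist_force': array([-0.139, -0.654,  0.412]), 'ft_torque': array([-0.004,  0.004,  0.05 ]), 'finger_gap': np.float64(0.085)}
side [('intrinsics', [[486.5984, 0.0, 254.7108], [0.0, 486.5984, 185.0199], [0.0, 0.0, 1.0]]), ('extrinsics', [[-0.9974, -0.0551, 0.0454, 0.4982], [-0.0714, 0.7424, -0.6662, 1.1469], [0.003, -0.6677, -0.7444, 1.3925], [0.0, 0.0, 0.0, 1.0]])]
tank [(0.86, [232, 204, 295, 265])]
lid [(0.6, [251, 206, 285, 232])]
swing [(0.7, [240, 206, 283, 237])]
tray [(0.68, [238, 149, 308, 197])]
bottle [(0.86, [260, 277, 286, 320]), (0.56, [250, 201, 284, 230])]
beaker [(0.63, [201, 186, 225, 216])]
funnel [(0.81, [279, 102, 303, 131])]
top [('intrinsics', [[373.5403, 0.0, 263.8145], [0.0, 373.5403, 192.3848], [0.0, 0.0, 1.0]]), ('extrinsics', [[-0.0095, -0.9882, 0.1527, 0.4232], [-0.9998, 0.0118, 0.0142, -0.0027], [-0.0158, -0.1525, -0.9882, 1.2203], [0.0, 0.0, 0.0, 1.0]])]
tank [(0.6, [193, 180, 248, 249])]
lid [(0.59, [196, 199, 234, 237])]
swing [(0.66, [280, 184, 354, 265]), (0.62, [194, 187, 234, 241])]
tray [(0.78, [279, 184, 357, 265])]
bottle [(0.56, [110, 218, 150, 244]), (0.42, [277, 186, 357, 266])]
beaker [(0.79, [246, 135, 275, 167])]
funnel [(0.92, [395, 229, 429, 258]), (0.6, [198, 199, 233, 241])]
wrist [('intrinsics', [[297.3186, 0.0, 256.7769], [0.0, 297.3186, 190.5902], [0.0, 0.0, 1.0]]), ('hand_eye', [[0.0005, -0.9474, -0.3201, 0.0839], [1.0, 0.0003, 0.0005, -0.0008], [-0.0003, -0.3201, 0.9474, -0.0695], [0.0, 0.0, 0.0, 1.0]])]
tank []
lid []
swing []
tray []
bottle []
beaker []
funnel []
```

```bash
python3 - <<'E'
import cv2,numpy as np
a=cv2.imread("pics/side0.png")[90:330,190:320];b=cv2.imread("pics/top0.png")[120:280,100:440]
a=cv2.resize(a,None,fx=2.2,fy=2.2);b=cv2.resize(b,None,fx=1.5,fy=1.5)
c=np.zeros((540,800,3),np.uint8);c[:a.shape[0],:a.shape[1]]=a;c[:b.shape[0],290:290+b.shape[1]]=b
d=cv2.resize(cv2.imread("pics/top0.png")[170:260,180:260],None,fx=3.2,fy=3.2);c[245:245+d.shape[0],400:400+d.shape[1]]=d
cv2.imwrite("pics/b.png",c)
E
cat > h.py <<'E'
import numpy as np
from workcell import env, read_camera, job, cut_out
def ray(d,px,T=None):
    K=d["intrinsics"];E=d["extrinsics"] if "extrinsics" in d else T@d["hand_eye"]
    u=np.array([(px[0]-K[0,2])/K[0,0],(px[1]-K[1,2])/K[1,1]])
    if "extrinsics" in d: v=np.array([*u,1])
    else:
        r=np.hypot(*u); v=np.array([*(u/max(r,1e-9)*np.sin(r)),np.cos(r)])
    return E[:3,3],E[:3,:3]@v
def at(d,px,z,T=None):
    o,v=ray(d,px,T); return o+v*(z-o[2])/v[2]
def proj(d,P,T=None):
    K=d["intrinsics"];E=d["extrinsics"] if "extrinsics" in d else T@d["hand_eye"]
    v=(np.asarray(P)-E[:3,3])@E[:3,:3]
    if "extrinsics" in d: u=v[...,:2]/v[...,2:]
    else:
        n=np.linalg.norm(v[...,:2],axis=-1,keepdims=True); u=v[...,:2]/n*np.arctan2(n,v[...,2:])
    return u*[K[0,0],K[1,1]]+K[:2,2]
def toolT():
    from scipy.spatial.transform import Rotation as R
    s=env.get_state();q=s["orientation"];T=np.eye(4);T[:3,:3]=R.from_quat([*q[1:],q[0]]).as_matrix();T[:3,3]=s["tcp_pos"];return T
E
```

```text
(no output)
```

View pics/b.png

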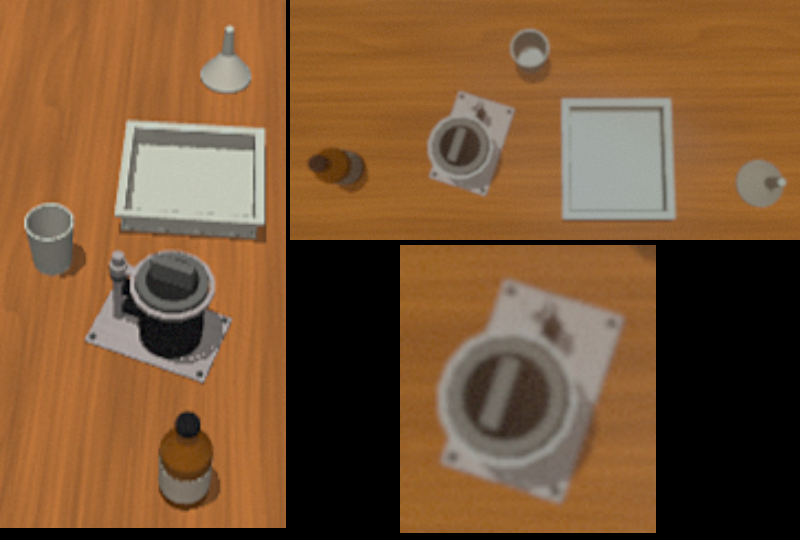

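```bash
python3 - <<'E'
from h import *
import cv2
d=read_camera("top"); s=read_camera("side")
c=at(d,(213.4,217.5),.131);b=at(d,(212.5,216.2),.180);p=at(d,(226.6,191),.156)
b1=at(d,((513-400)/3.2+180,(358-245)/3.2+170),.18);b2=at(d,((495-400)/3.2+180,(430-245)/3.2+170),.18)
print("ring",c,"bar",b,"post",p,np.hypot(*(p-c)[:2]),"ang",np.arctan2(*(p-c)[1::-1]),"bar ang",np.arctan2(*(b1-b2)[1::-1]),np.linalg.norm(b1-b2))
# plate corners z~0
print("plate",[at(d,((x-400)/3.2+180,(y-245)/3.2+170),.004).round(3) for x,y in((510,289),(612,322),(452,457),(558,490))])
# side: bar
q=lambda x,y,z:at(s,(x/2.2+190,y/2.2+90),z).round(3)
print("side ring",q(172,286,.131),"bar",q(173,270,.18),"post",q(118,257,.156))
for cam,z in (("top",None),("side",None)):
  dd=read_camera(cam)
  for n,z in(("tray",.05),("beaker",.1),("bottle",.09),("funnel",.0)):
    r=cut_out(n,cam)
    if r:
      x=r[0]["extent"]; print(cam,n,round(r[0]["confidence"],2),at(dd,((x[0]+x[2])/2,(x[1]+x[3])/2),z).round(3), [at(dd,(x[i],x[j]),z)[:2].round(3).tolist() for i,j in((0,1),(2,1),(0,3),(2,3))] if n=="tray" else "")
E
```

```text
ring [0.51895365 0.16118466 0.131     ] bar [0.51831753 0.15637503 0.18      ] post [0.59303647 0.12004956 0.156     ] 0.08473700547416838 ang -0.5068714285992447 bar ang -0.23482267164086246 0.06464918827092724
plate [array([0.642, 0.178, 0.004]), array([0.606, 0.073, 0.004]), array([0.47 , 0.235, 0.004]), array([0.436, 0.128, 0.004])]
side ring [0.52  0.168 0.131] bar [0.519 0.177 0.18 ] post [0.603 0.139 0.156]
top tray 0.83 [ 0.498 -0.153  0.05 ] [[0.626, -0.037], [0.623, -0.276], [0.377, -0.033], [0.375, -0.265]]
top bottle 0.59 [0.488 0.417 0.09 ] 
top funnel 0.96 [ 0.438 -0.47   0.   ] 
side tray 0.84 [ 0.504 -0.124  0.05 ] [[0.647, -0.26], [0.373, -0.28], [0.622, 0.018], [0.374, -0.0]]
side beaker 0.83 [0.717 0.076 0.1  ] 
side bottle 0.85 [0.488 0.432 0.09 ] 
side funnel 0.92 [ 0.449 -0.499  0.   ]
```

Request:
servo_tool([
  {"dx": 13,"dy": 29,"rz": 0.1},
  {"dx": 13,"dy": 29,"rz": 0.1},
  {"dx": 13,"dy": 29,"rz": 0.1},
  {"dx": 13,"dy": 29,"rz": 0.1},
  {"dx": 13,"dy": 29,"rz": 0.1},
  {"dx": 13,"dy": 29,"rz": 0.1},
  {"dx": 13,"dy": 29,"rz": 0.1},
  {"dx": 13,"dy": 29,"rz": 0.1},
])

```text
invalid input at $.deltas[0]: expected keys dx, dy, dz, rx, ry, rz, fingers
```

Request:
servo_tool([
  {"dx": 13,"dy": 29,"rz": 0.1},
  {"dx": 13,"dy": 29,"rz": 0.1},
  {"dx": 13,"dy": 29,"rz": 0.1},
  {"dx": 13,"dy": 29,"rz": 0.1},
  {"dx": 13,"dy": 29,"rz": 0.1},
  {"dx": 13,"dy": 29,"rz": 0.1},
  {"dx": 13,"dy": 29,"rz": 0.1},
  {"dx": 13,"dy": 29,"rz": 0.1},
])

```text
invalid input at $.deltas[0]: expected keys dx, dy, dz, rx, ry, rz, fingers
```

Request:
servo_tool([
  {"dx": 14,"dy": 29,"rz": 0.11},
  {"dx": 14,"dy": 29,"rz": 0.11},
  {"dx": 14,"dy": 29,"rz": 0.11},
  {"dx": 14,"dy": 29,"rz": 0.11},
  {"dx": 14,"dy": 29,"rz": 0.11},
  {"dx": 14,"dy": 29,"rz": 0.11},
  {"dx": 14,"dy": 29,"rz": 0.11},
  {"dx": 14,"dy": 29,"rz": 0.11},
])

```text
invalid input at $.deltas[0]: expected keys dx, dy, dz, rx, ry, rz, fingers
```

Request:
servo_tool([
  {"dx": 13,"dy": 29,"dz": 0,"rx": 0,"ry": 0,"rz": 0.1,"fingers": -1},
  {"dx": 13,"dy": 29,"dz": 0,"rx": 0,"ry": 0,"rz": 0.1,"fingers": -1},
  {"dx": 13,"dy": 29,"dz": 0,"rx": 0,"ry": 0,"rz": 0.1,"fingers": -1},
  {"dx": 13,"dy": 29,"dz": 0,"rx": 0,"ry": 0,"rz": 0.1,"fingers": -1},
  {"dx": 13,"dy": 29,"dz": 0,"rx": 0,"ry": 0,"rz": 0.1,"fingers": -1},
  {"dx": 13,"dy": 29,"dz": 0,"rx": 0,"ry": 0,"rz": 0.1,"fingers": -1},
  {"dx": 13,"dy": 29,"dz": 0,"rx": 0,"ry": 0,"rz": 0.1,"fingers": -1},
  {"dx": 13,"dy": 29,"dz": 0,"rx": 0,"ry": 0,"rz": 0.1,"fingers": -1},
])

```text
clock: 2.6
tcp_pos: [0.2987, -0.308, 0.3041]
orientation: [0.0, 0.84, 0.543, 0.0]
wrist_force: [-0.4, -0.8, 0.1]
finger_gap: 0.0853
```

Request:
servo_tool([
  {"dx": 13,"dy": 29,"dz": 0,"rx": 0,"ry": 0,"rz": 0.1,"fingers": -1},
  {"dx": 13,"dy": 29,"dz": 0,"rx": 0,"ry": 0,"rz": 0.1,"fingers": -1},
  {"dx": 13,"dy": 29,"dz": 0,"rx": 0,"ry": 0,"rz": 0.1,"fingers": -1},
  {"dx": 13,"dy": 29,"dz": 0,"rx": 0,"ry": 0,"rz": 0.1,"fingers": -1},
  {"dx": 13,"dy": 29,"dz": 0,"rx": 0,"ry": 0,"rz": 0.1,"fingers": -1},
  {"dx": 13,"dy": 29,"dz": 0,"rx": 0,"ry": 0,"rz": 0.1,"fingers": -1},
  {"dx": 13,"dy": 29,"dz": 0,"rx": 0,"ry": 0,"rz": 0.1,"fingers": -1},
  {"dx": 13,"dy": 29,"dz": 0,"rx": 0,"ry": 0,"rz": 0.1,"fingers": -1},
])

```text
clock: 3.4
tcp_pos: [0.4027, -0.0759, 0.3042]
orientation: [0.0, 0.562, 0.827, 0.0]
wrist_force: [-0.2, -0.2, 0.2]
finger_gap: 0.0854
```

Request:
servo_tool([
  {"dx": 14,"dy": 29,"dz": 0,"rx": 0,"ry": 0,"rz": 0.11,"fingers": -1},
  {"dx": 14,"dy": 29,"dz": 0,"rx": 0,"ry": 0,"rz": 0.11,"fingers": -1},
  {"dx": 14,"dy": 29,"dz": 0,"rx": 0,"ry": 0,"rz": 0.11,"fingers": -1},
  {"dx": 14,"dy": 29,"dz": 0,"rx": 0,"ry": 0,"rz": 0.11,"fingers": -1},
  {"dx": 14,"dy": 29,"dz": 0,"rx": 0,"ry": 0,"rz": 0.11,"fingers": -1},
  {"dx": 14,"dy": 29,"dz": 0,"rx": 0,"ry": 0,"rz": 0.11,"fingers": -1},
  {"dx": 14,"dy": 29,"dz": 0,"rx": 0,"ry": 0,"rz": 0.11,"fingers": -1},
  {"dx": 0,"dy": 0,"dz": 0,"rx": 0,"ry": 0,"rz": 0,"fingers": -1},
])

```text
clock: 4.2
tcp_pos: [0.5016, 0.1285, 0.3037]
orientation: [0.0, 0.209, 0.978, 0.001]
wrist_force: [-0.0, 0.2, 0.4]
finger_gap: 0.0857
```

```bash
python3 - <<'E'
from h import *
import cv2
s=env.get_state();T=toolT(); d=read_camera("wrist"); print(s["clock"],s["joint_pos"].round(3),T.round(4))
np.savez("w1.npz",T=T,img=d["img"])
cv2.imwrite("pics/w1.png",cv2.resize(d["img"][:,:,::-1],None,fx=1.5,fy=1.5))
E
```

```text
4.2 [ 9.500e-02  2.020e-01 -1.020e-01  1.266e+00  1.000e-03  5.170e-01] [[-9.125e-01  4.090e-01  9.000e-04  5.016e-01]
 [ 4.090e-01  9.125e-01  1.000e-03  1.285e-01]
 [-4.000e-04  1.300e-03 -1.000e+00  3.037e-01]
 [ 0.000e+00  0.000e+00  0.000e+00  1.000e+00]]
```

View pics/w1.png

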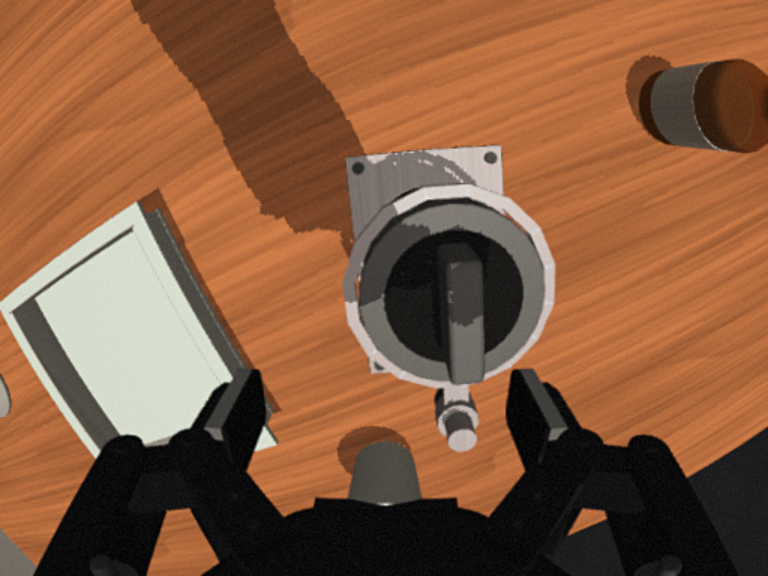

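```bash
cat > fit.py <<'E'
from h import *
import cv2
from scipy.optimize import least_squares
z=np.load("w1.npz");T=z["T"];d=read_camera("wrist")
t=np.linspace(0,2*np.pi,72)
def model(p):
    x,y,f=p;ex=np.array([np.cos(f),np.sin(f),0]);ey=np.array([-ex[1],ex[0],0]);c=np.array([x,y,0])
    circ=lambda r,h:c+np.outer(np.cos(t),ex)*r+np.outer(np.sin(t),ey)*r+[0,0,h]
    bar=np.array([c+a*.033*ex+b*.009*ey+[0,0,.18] for a,b in((1,1),(1,-1),(-1,-1),(-1,1))])
    return circ(.063,.131),bar,(c+.088*ex+[0,0,.156])[None],circ(.063,.123)
def res(p):
    r,b,q,r2=[proj(d,m,T)*1.5 for m in model(p)]
    return np.r_[min(r[:,0])-344,max(r[:,0])-555,min(r[:,1])-184,q[0]-[461,440]]
s=least_squares(res,[.52,.163,-.32]);p=s.x;print(p,s.fun.round(1))
im=cv2.resize(z["img"][:,:,::-1],None,fx=1.5,fy=1.5)
for m,c in zip(model(p),((0,255,0),(0,0,255),(255,0,0),(0,255,255))):
    u=(proj(d,m,T)*1.5).round().astype(int)
    cv2.polylines(im,[u.reshape(-1,1,2)],True,c,1)
    if len(u)==1: cv2.circle(im,tuple(map(int,u[0])),4,c,1)
cv2.imwrite("pics/f1.png",cv2.resize(im[130:480,250:650],None,fx=1.7,fy=1.7))
E
python3 fit.py
```

```text
[ 0.52238692  0.16418958 -0.33600163] [ 0.2 -0.2 -0.1  0.   0. ]
```

View pics/f1.png

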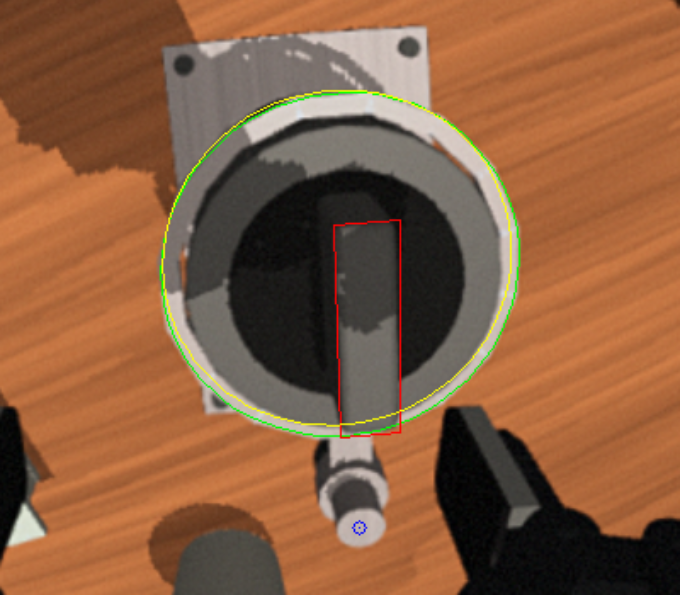

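Request:
servo_tool([
  {"dx": 10,"dy": 18,"dz": 0,"rx": 0,"ry": 0,"rz": 0.043,"fingers": -1},
  {"dx": 11,"dy": 18,"dz": -12,"rx": 0,"ry": 0,"rz": 0.043,"fingers": -1},
  {"dx": 0,"dy": 0,"dz": -35,"rx": 0,"ry": 0,"rz": 0,"fingers": -1},
  {"dx": 0,"dy": 0,"dz": -35,"rx": 0,"ry": 0,"rz": 0,"fingers": -1},
  {"dx": 0,"dy": 0,"dz": 0,"rx": 0,"ry": 0,"rz": 0,"fingers": -1},
])

```text
clock: 4.8
tcp_pos: [0.5181, 0.1602, 0.2176]
orientation: [-0.004, 0.171, 0.985, -0.002]
wrist_force: [-1.1, -0.5, -0.1]
finger_gap: 0.0854
```

Request:
servo_tool([
  {"dx": 0,"dy": 0,"dz": 0,"rx": 0,"ry": 0,"rz": 0,"fingers": -1},
  {"dx": 0,"dy": 0,"dz": 0,"rx": 0,"ry": 0,"rz": 0,"fingers": -1},
])

```text
clock: 5.0
tcp_pos: [0.5223, 0.1613, 0.2241]
orientation: [0.001, 0.17, 0.985, 0.0]
wrist_force: [0.1, -0.5, 0.6]
finger_gap: 0.0854
```

Request:
servo_tool([
  {"dx": 0,"dy": 3,"dz": -3,"rx": 0,"ry": 0,"rz": 0.006,"fingers": -1},
  {"dx": 0,"dy": 0,"dz": 0,"rx": 0,"ry": 0,"rz": 0,"fingers": 1},
  {"dx": 0,"dy": 0,"dz": 0,"rx": 0,"ry": 0,"rz": 0,"fingers": 1},
  {"dx": 0,"dy": 0,"dz": 0,"rx": 0,"ry": 0,"rz": 0,"fingers": 1},
  {"dx": 0,"dy": 0,"dz": 0,"rx": 0,"ry": 0,"rz": 0,"fingers": 1},
  {"dx": 0,"dy": 0,"dz": 0,"rx": 0,"ry": 0,"rz": 0,"fingers": 1},
  {"dx": 0,"dy": 0,"dz": 0,"rx": 0,"ry": 0,"rz": 0,"fingers": 1},
  {"dx": 0,"dy": 0,"dz": 0,"rx": 0,"ry": 0,"rz": 0,"fingers": 1},
], newtons=60)

```text
clock: 5.8
tcp_pos: [0.521, 0.1643, 0.219]
orientation: [-0.0, 0.167, 0.986, -0.001]
wrist_force: [-2.8, -3.3, 3.0]
finger_gap: 0.017
```

Request:
servo_tool([
  {"dx": 0,"dy": 0,"dz": 0.8,"rx": 0,"ry": 0,"rz": 0.1,"fingers": 1},
  {"dx": 0,"dy": 0,"dz": 0.8,"rx": 0,"ry": 0,"rz": 0.1,"fingers": 1},
  {"dx": 0,"dy": 0,"dz": 0.8,"rx": 0,"ry": 0,"rz": 0.1,"fingers": 1},
  {"dx": 0,"dy": 0,"dz": 0.8,"rx": 0,"ry": 0,"rz": 0.1,"fingers": 1},
  {"dx": 0,"dy": 0,"dz": 0.8,"rx": 0,"ry": 0,"rz": 0.1,"fingers": 1},
  {"dx": 0,"dy": 0,"dz": 0.8,"rx": 0,"ry": 0,"rz": 0.1,"fingers": 1},
  {"dx": 0,"dy": 0,"dz": 0.8,"rx": 0,"ry": 0,"rz": 0.1,"fingers": 1},
  {"dx": 0,"dy": 0,"dz": 0.8,"rx": 0,"ry": 0,"rz": 0.1,"fingers": 1},
])

```text
clock: 6.6
tcp_pos: [0.5209, 0.1637, 0.2252]
orientation: [-0.001, -0.232, 0.973, -0.001]
wrist_force: [-1.3, -6.0, 2.8]
finger_gap: 0.0175
```

Request:
servo_tool([
  {"dx": 0,"dy": 0,"dz": 0.8,"rx": 0,"ry": 0,"rz": 0.1,"fingers": 1},
  {"dx": 0,"dy": 0,"dz": 0.8,"rx": 0,"ry": 0,"rz": 0.1,"fingers": 1},
  {"dx": 0,"dy": 0,"dz": 0.8,"rx": 0,"ry": 0,"rz": 0.1,"fingers": 1},
  {"dx": 0,"dy": 0,"dz": 0.8,"rx": 0,"ry": 0,"rz": 0.1,"fingers": 1},
  {"dx": 0,"dy": 0,"dz": 0.8,"rx": 0,"ry": 0,"rz": 0.1,"fingers": 1},
  {"dx": 0,"dy": 0,"dz": 0.8,"rx": 0,"ry": 0,"rz": 0.1,"fingers": 1},
  {"dx": 0,"dy": 0,"dz": 0.8,"rx": 0,"ry": 0,"rz": 0.1,"fingers": 1},
  {"dx": 0,"dy": 0,"dz": 0.8,"rx": 0,"ry": 0,"rz": 0.1,"fingers": 1},
])

```text
clock: 7.4
tcp_pos: [0.5217, 0.1645, 0.232]
orientation: [0.0, -0.593, 0.805, -0.0]
wrist_force: [-0.8, -2.9, 2.6]
finger_gap: 0.0171
```

Request:
servo_tool([
  {"dx": 0,"dy": 0,"dz": 0.8,"rx": 0,"ry": 0,"rz": 0.1,"fingers": 1},
  {"dx": 0,"dy": 0,"dz": 0.8,"rx": 0,"ry": 0,"rz": 0.1,"fingers": 1},
  {"dx": 0,"dy": 0,"dz": 0.8,"rx": 0,"ry": 0,"rz": 0.1,"fingers": 1},
  {"dx": 0,"dy": 0,"dz": 0.8,"rx": 0,"ry": 0,"rz": 0.1,"fingers": 1},
  {"dx": 0,"dy": 0,"dz": 0,"rx": 0,"ry": 0,"rz": 0.05,"fingers": 1},
  {"dx": 0,"dy": 0,"dz": 0,"rx": 0,"ry": 0,"rz": 0,"fingers": 1},
  {"dx": 0,"dy": 0,"dz": 0,"rx": 0,"ry": 0,"rz": 0,"fingers": 1},
])

```text
clock: 8.1
tcp_pos: [0.5212, 0.1624, 0.2351]
orientation: [0.002, 0.755, -0.656, 0.002]
wrist_force: [-3.4, -10.3, 4.7]
finger_gap: 0.017
```

```bash
python3 - <<'E'
from h import *
s=env.get_state();T=toolT();print(T[:3,3].round(4),"yaw",np.arctan2(T[1,0],T[0,0]),s["joint_pos"].round(2),s["wrist_force"].round(1),s["ft_torque"].round(2))
E
```

```text
[0.5212 0.1624 0.2351] yaw -1.4308519657368974 [ 0.16  0.29 -0.16  1.12 -0.01 -1.55] [ -3.4 -10.3   4.7] [-2.41  0.43 -1.22]
```

```bash
python3 - <<'E'
import numpy as np
f=-.336;s=np.r_[0,.05,np.arange(.15,1.66,.1)]
p=-88*np.c_[np.cos(f-s),np.sin(f-s)];print(np.c_[s[1:],np.diff(p,axis=0)].round(2).tolist(), (p[-1]+[605.5,135.2]).round(1))
E
```

```text
[[0.05, 1.55, 4.12], [0.15, 3.71, 7.97], [0.25, 4.49, 7.56], [0.35, 5.22, 7.08], [0.45, 5.91, 6.52], [0.55, 6.53, 5.9], [0.65, 7.08, 5.22], [0.75, 7.57, 4.48], [0.85, 7.98, 3.71], [0.95, 8.31, 2.89], [1.05, 8.55, 2.05], [1.15, 8.72, 1.18], [1.25, 8.79, 0.31], [1.35, 8.78, -0.57], [1.45, 8.68, -1.45], [1.55, 8.49, -2.31], [1.65, 8.22, -3.14]] [641.  215.7]
```

Request:
servo_tool([
  {"dx": 1.6,"dy": 4.1,"dz": 0,"rx": 0,"ry": 0,"rz": -0.05,"fingers": 1},
  {"dx": 3.7,"dy": 8.0,"dz": 0,"rx": 0,"ry": 0,"rz": -0.1,"fingers": 1},
  {"dx": 4.5,"dy": 7.6,"dz": 0,"rx": 0,"ry": 0,"rz": -0.1,"fingers": 1},
  {"dx": 5.2,"dy": 7.1,"dz": 0,"rx": 0,"ry": 0,"rz": -0.1,"fingers": 1},
  {"dx": 5.9,"dy": 6.5,"dz": 0,"rx": 0,"ry": 0,"rz": -0.1,"fingers": 1},
])

```text
clock: 8.6
tcp_pos: [0.5412, 0.1959, 0.2348]
orientation: [-0.003, -0.588, 0.809, -0.001]
wrist_force: [-4.2, -9.8, 5.5]
finger_gap: 0.0169
```

```bash
cat > st.py <<'E'
from h import *
s=env.get_state();T=toolT();P=np.array([.6055,.1352]);v=T[:2,3]-P
print(round(float(s["clock"]),2),T[:3,3].round(4),"yaw",round(np.arctan2(T[1,0],T[0,0]),3),"swing",round((-.336-np.arctan2(-v[1],-v[0]))%(2*np.pi),3),"r",np.hypot(*v).round(4),s["joint_pos"].round(2),s["wrist_force"].round(1),s["ft_torque"].round(2),s["finger_gap"].round(4))
E
python3 st.py
```

```text
Traceback (most recent call last):
  File "st.py", line 3, in <module>
    print(round(float(s["clock"]),2),T[:3,3].round(4),"yaw",round(np.arctan2(T[1,0],T[0,0]),3),"swing",round((-.336-np.arctan2(-v[1],-v[0]))%(2*np.pi),3),"r",np.hypot(*v).round(4),s["joint_pos"].round(2),s["wrist_force"].round(1),s["ft_torque"].round(2),s["finger_gap"].round(4))
                                                                                                                                                                                                                                                              ^^^^^^^^^^^^^^^^^^^^^
AttributeError: 'float' object has no attribute 'round'
```

Request:
servo_tool([
  {"dx": 6.5,"dy": 5.9,"dz": 0,"rx": 0,"ry": 0,"rz": -0.1,"fingers": 1},
  {"dx": 7.1,"dy": 5.2,"dz": 0,"rx": 0,"ry": 0,"rz": -0.1,"fingers": 1},
  {"dx": 7.6,"dy": 4.5,"dz": 0,"rx": 0,"ry": 0,"rz": -0.1,"fingers": 1},
  {"dx": 8.0,"dy": 3.7,"dz": 0,"rx": 0,"ry": 0,"rz": -0.1,"fingers": 1},
  {"dx": 8.3,"dy": 2.9,"dz": 0,"rx": 0,"ry": 0,"rz": -0.1,"fingers": 1},
  {"dx": 8.6,"dy": 2.0,"dz": 0,"rx": 0,"ry": 0,"rz": -0.1,"fingers": 1},
])

```text
clock: 9.2
tcp_pos: [0.5865, 0.2211, 0.2347]
orientation: [-0.003, -0.324, 0.946, -0.001]
wrist_force: [-8.4, -5.1, 6.0]
finger_gap: 0.0172
```

Request:
servo_tool([
  {"dx": 8.7,"dy": 1.2,"dz": 0,"rx": 0,"ry": 0,"rz": -0.1,"fingers": 1},
  {"dx": 8.8,"dy": 0.3,"dz": 0,"rx": 0,"ry": 0,"rz": -0.1,"fingers": 1},
  {"dx": 8.8,"dy": -0.6,"dz": 0,"rx": 0,"ry": 0,"rz": -0.1,"fingers": 1},
  {"dx": 8.7,"dy": -1.4,"dz": 0,"rx": 0,"ry": 0,"rz": -0.1,"fingers": 1},
  {"dx": 8.5,"dy": -2.3,"dz": 0,"rx": 0,"ry": 0,"rz": -0.1,"fingers": 1},
  {"dx": 8.2,"dy": -3.1,"dz": 0,"rx": 0,"ry": 0,"rz": -0.1,"fingers": 1},
  {"dx": 0,"dy": 0,"dz": 0,"rx": 0,"ry": 0,"rz": 0,"fingers": 1},
  {"dx": 0,"dy": 0,"dz": 0,"rx": 0,"ry": 0,"rz": 0,"fingers": 1},
])

```text
clock: 10.0
tcp_pos: [0.638, 0.2165, 0.2348]
orientation: [-0.002, -0.032, 0.999, 0.0]
wrist_force: [-7.2, -0.3, 5.4]
finger_gap: 0.0176
```

```bash
sed -i 's/s\["finger_gap"\].round(4)/s["finger_gap"]/' st.py; python3 st.py
```

```text
10.0 [0.638  0.2165 0.2348] yaw -3.078 swing 1.615 r 0.0876 [0.21 0.54 0.21 1.26 0.   0.14] [-7.2 -0.3  5.4] [-0.48  1.93 -0.67] 0.017583096741536852
```

Request:
servo_tool([
  {"dx": 0,"dy": 0,"dz": 0,"rx": 0,"ry": 0,"rz": 0,"fingers": 0.2},
  {"dx": 0,"dy": 0,"dz": 0,"rx": 0,"ry": 0,"rz": 0,"fingers": 0.0},
  {"dx": 0,"dy": 0,"dz": 0,"rx": 0,"ry": 0,"rz": 0,"fingers": 0.0},
  {"dx": 0,"dy": 0,"dz": 20,"rx": 0,"ry": 0,"rz": 0,"fingers": 0.0},
  {"dx": 0,"dy": 0,"dz": 30,"rx": 0,"ry": 0,"rz": 0,"fingers": 0.0},
  {"dx": 0,"dy": 0,"dz": 20,"rx": 0,"ry": 0,"rz": 0,"fingers": 0.0},
])

```text
clock: 10.6
tcp_pos: [0.6405, 0.2166, 0.3066]
orientation: [0.001, -0.033, 0.999, 0.0]
wrist_force: [0.1, 0.5, -0.3]
finger_gap: 0.0428
```

Request:
servo_tool([
  {"dx": -30,"dy": -13,"dz": 5,"rx": 0,"ry": 0,"rz": 0,"fingers": 0.0},
  {"dx": -30,"dy": -13,"dz": 0,"rx": 0,"ry": 0,"rz": 0,"fingers": 0.0},
  {"dx": -30,"dy": -13,"dz": 0,"rx": 0,"ry": 0,"rz": 0,"fingers": 0.0},
  {"dx": -27,"dy": -13,"dz": 0,"rx": 0,"ry": 0,"rz": 0,"fingers": 0.0},
  {"dx": 0,"dy": 0,"dz": 0,"rx": 0,"ry": 0,"rz": 0,"fingers": 0.0},
  {"dx": 0,"dy": 0,"dz": 0,"rx": 0,"ry": 0,"rz": 0,"fingers": 0.0},
  {"dx": 0,"dy": 0,"dz": 0,"rx": 0,"ry": 0,"rz": 0,"fingers": 0.0},
])

```text
clock: 11.3
tcp_pos: [0.5241, 0.1647, 0.3102]
orientation: [0.001, -0.033, 0.999, 0.0]
wrist_force: [0.3, -0.8, -0.8]
finger_gap: 0.0428
```

```bash
python3 st.py; python3 - <<'E'
from h import *
import cv2
T=toolT(); d=read_camera("wrist")
np.savez("w2.npz",T=T,img=d["img"])
cv2.imwrite("pics/w2.png",cv2.resize(d["img"][:,:,::-1],None,fx=1.5,fy=1.5))
r=cut_out("reel_top","wrist");print([(x["confidence"],x["extent"]) for x in r][:2])
print(proj(d,[[.5224,.1642,.126]],T)*1.5)
E
```

```text
11.3 [0.5241 0.1647 0.3102] yaw -3.076 swing 0.012 r 0.0865 [ 0.16  0.26 -0.01  1.3   0.    0.09] [ 0.3 -0.8 -0.8] [0.02 0.   0.01] 0.04275364773424105
[(0.9, [224.0, 130.9, 287.6, 191.5])]
[[382.57642137 275.36125196]]
```

View pics/w2.png

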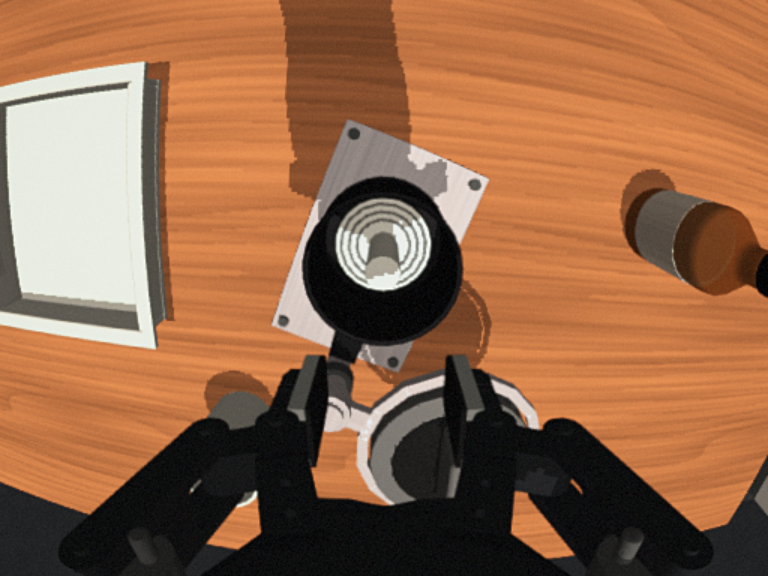

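```bash
python3 - <<'E'
from h import *
import cv2
z=np.load("w2.npz");T=z["T"];d=read_camera("wrist")
print("tray +y corners",[at(d,(u/1.5,v/1.5),.05,T).round(4) for u,v in((146,62),(156,348))])
t=np.linspace(0,2*np.pi,60);C=lambda r,h:np.c_[.5224+r*np.cos(t),.1642+r*np.sin(t),0*t+h]
im=cv2.resize(z["img"][:,:,::-1],None,fx=6,fy=6,interpolation=cv2.INTER_CUBIC)
for m,c in((C(.011,.126),(0,0,255)),(C(.05,.12),(0,255,0)),(C(.036,.054),(255,0,0))):
    cv2.polylines(im,[(proj(d,m,T)*6+2.5).round().astype(int).reshape(-1,1,2)],True,c,1)
cv2.imwrite("pics/w2c.png",im[690:1290,1180:1880])
E
```

```text
tray +y corners [array([ 0.3799, -0.0338,  0.05  ]), array([ 0.628 , -0.0366,  0.05  ])]
```

View pics/w2c.png

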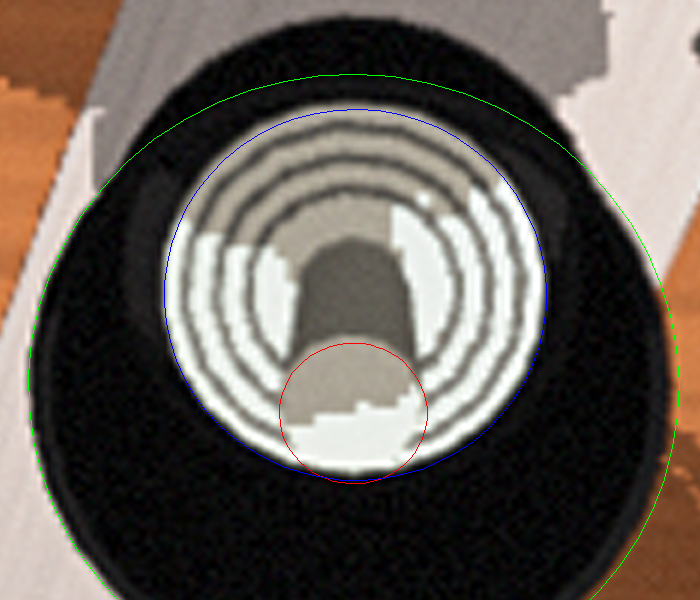

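Request:
servo_tool([
  {"dx": -2,"dy": -0.5,"dz": -20,"rx": 0,"ry": 0,"rz": 0,"fingers": 0.0},
  {"dx": 0,"dy": 0,"dz": -30,"rx": 0,"ry": 0,"rz": 0,"fingers": 0.0},
  {"dx": 0,"dy": 0,"dz": -30,"rx": 0,"ry": 0,"rz": 0,"fingers": 0.0},
  {"dx": 0,"dy": 0,"dz": 0,"rx": 0,"ry": 0,"rz": 0,"fingers": 0.0},
  {"dx": 0,"dy": 0,"dz": 0,"rx": 0,"ry": 0,"rz": 0,"fingers": 0.0},
  {"dx": 0,"dy": 0,"dz": 0,"rx": 0,"ry": 0,"rz": 0,"fingers": 0.0},
])

```text
clock: 12.05
tcp_pos: [0.5222, 0.1641, 0.2315]
orientation: [0.001, -0.033, 0.999, 0.0]
wrist_force: [0.2, 0.0, 0.5]
finger_gap: 0.0428
```

Request:
servo_tool([
  {"dx": 0,"dy": 0,"dz": -20,"rx": 0,"ry": 0,"rz": 0,"fingers": 0.0},
  {"dx": 0,"dy": 0,"dz": -20,"rx": 0,"ry": 0,"rz": 0,"fingers": 0.0},
  {"dx": 0,"dy": 0,"dz": -15,"rx": 0,"ry": 0,"rz": 0,"fingers": 0.0},
  {"dx": 0,"dy": 0,"dz": -11,"rx": 0,"ry": 0,"rz": 0,"fingers": 0.0},
  {"dx": 0,"dy": 0,"dz": 0,"rx": 0,"ry": 0,"rz": 0,"fingers": 0.0},
  {"dx": 0,"dy": 0,"dz": 0,"rx": 0,"ry": 0,"rz": 0,"fingers": 0.0},
])

```text
clock: 12.65
tcp_pos: [0.5217, 0.164, 0.1649]
orientation: [0.001, -0.033, 0.999, 0.0]
wrist_force: [0.3, 0.4, 0.6]
finger_gap: 0.0423
```

Request:
servo_tool([
  {"dx": 0,"dy": 0,"dz": 0,"rx": 0,"ry": 0,"rz": 0,"fingers": 1},
  {"dx": 0,"dy": 0,"dz": 0,"rx": 0,"ry": 0,"rz": 0,"fingers": 1},
  {"dx": 0,"dy": 0,"dz": 0,"rx": 0,"ry": 0,"rz": 0,"fingers": 1},
  {"dx": 0,"dy": 0,"dz": 0,"rx": 0,"ry": 0,"rz": 0,"fingers": 1},
  {"dx": 0,"dy": 0,"dz": 0,"rx": 0,"ry": 0,"rz": 0,"fingers": 1},
  {"dx": 0,"dy": 0,"dz": 0,"rx": 0,"ry": 0,"rz": 0,"fingers": 1},
], newtons=50)

```text
clock: 13.25
tcp_pos: [0.5218, 0.1639, 0.165]
orientation: [0.001, -0.033, 0.999, 0.0]
wrist_force: [0.9, -1.5, 6.0]
finger_gap: 0.021
```

Request:
servo_tool([
  {"dx": 0,"dy": 0,"dz": 10,"rx": 0,"ry": 0,"rz": 0,"fingers": 1},
  {"dx": 0,"dy": 0,"dz": 20,"rx": 0,"ry": 0,"rz": 0,"fingers": 1},
  {"dx": 0,"dy": 0,"dz": 25,"rx": 0,"ry": 0,"rz": 0,"fingers": 1},
  {"dx": 0,"dy": 0,"dz": 25,"rx": 0,"ry": 0,"rz": 0,"fingers": 1},
  {"dx": 0,"dy": 0,"dz": 25,"rx": 0,"ry": 0,"rz": 0,"fingers": 1},
  {"dx": 0,"dy": 0,"dz": 25,"rx": 0,"ry": 0,"rz": 0,"fingers": 1},
  {"dx": 0,"dy": 0,"dz": 10,"rx": 0,"ry": 0,"rz": 0,"fingers": 1},
  {"dx": 0,"dy": 0,"dz": 0,"rx": 0,"ry": 0,"rz": 0,"fingers": 1},
])

```text
clock: 14.05
tcp_pos: [0.5215, 0.164, 0.3053]
orientation: [0.001, -0.033, 0.999, 0.0]
wrist_force: [-0.0, -0.9, -2.3]
finger_gap: 0.0207
```

Request:
servo_tool([
  {"dx": 0,"dy": -10,"dz": 0,"rx": 0,"ry": 0,"rz": 0,"fingers": 1},
  {"dx": 0,"dy": -20,"dz": 0,"rx": 0,"ry": 0,"rz": 0,"fingers": 1},
  {"dx": -3,"dy": -25,"dz": 0,"rx": 0,"ry": 0,"rz": 0,"fingers": 1},
  {"dx": -3,"dy": -25,"dz": 0,"rx": 0,"ry": 0,"rz": 0,"fingers": 1},
  {"dx": -3,"dy": -25,"dz": 0,"rx": 0,"ry": 0,"rz": 0,"fingers": 1},
  {"dx": -3,"dy": -25,"dz": 0,"rx": 0,"ry": 0,"rz": 0,"fingers": 1},
  {"dx": -3,"dy": -25,"dz": 0,"rx": 0,"ry": 0,"rz": 0,"fingers": 1},
  {"dx": -3,"dy": -25,"dz": 0,"rx": 0,"ry": 0,"rz": 0,"fingers": 1},
])

```text
clock: 14.85
tcp_pos: [0.5018, -0.0175, 0.302]
orientation: [-0.002, -0.032, 0.999, 0.0]
wrist_force: [0.2, 0.4, -1.3]
finger_gap: 0.0207
```

Request:
servo_tool([
  {"dx": 0,"dy": -25,"dz": 0,"rx": 0,"ry": 0,"rz": 0,"fingers": 1},
  {"dx": 0,"dy": -25,"dz": 0,"rx": 0,"ry": 0,"rz": 0,"fingers": 1},
  {"dx": -1,"dy": -25,"dz": 0,"rx": 0,"ry": 0,"rz": 0,"fingers": 1},
  {"dx": -1,"dy": -25,"dz": 0,"rx": 0,"ry": 0,"rz": 0,"fingers": 1},
  {"dx": 0,"dy": -20,"dz": 0,"rx": 0,"ry": 0,"rz": 0,"fingers": 1},
  {"dx": 0,"dy": -15,"dz": 0,"rx": 0,"ry": 0,"rz": 0,"fingers": 1},
  {"dx": 0,"dy": 0,"dz": 0,"rx": 0,"ry": 0,"rz": 0,"fingers": 1},
  {"dx": 0,"dy": 0,"dz": 0,"rx": 0,"ry": 0,"rz": 0,"fingers": 1},
])

```text
clock: 15.65
tcp_pos: [0.5005, -0.1511, 0.303]
orientation: [-0.001, -0.032, 0.999, 0.001]
wrist_force: [-0.2, -0.2, -2.0]
finger_gap: 0.0205
```

```bash
python3 st.py; python3 - <<'E'
from h import *
import cv2
a=read_camera("side")["img"];b=read_camera("top")["img"];w=read_camera("wrist")["img"]
c=np.zeros((600,800,3),np.uint8)
a=cv2.resize(a[60:360,170:370],None,fx=2,fy=2);b=cv2.resize(b[100:300,170:370],None,fx=1.5,fy=1.5);w=cv2.resize(w,None,fx=.75,fy=.75)
c[:600,:400]=a;c[:300,400:700]=b;c[305:593,410:794]=w
cv2.imwrite("pics/m.png",c[:,:,::-1])
E
```

```text
15.65 [ 0.5005 -0.1511  0.303 ] yaw -3.077 swing 4.728 r 0.3049 [-0.45  0.21 -0.09  1.27  0.   -0.51] [-0.2 -0.2 -2. ] [ 0.02 -0.03 -0.05] 0.020467107658373784
```

View pics/m.png

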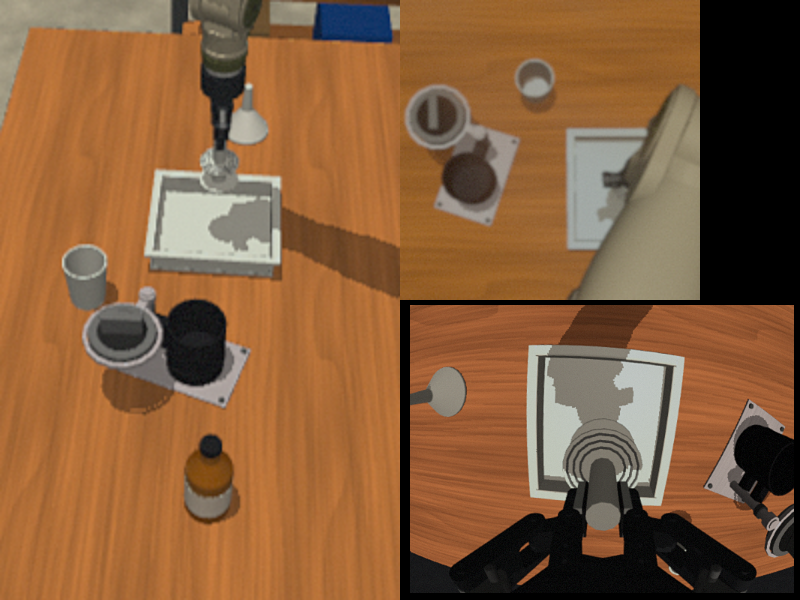

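Request:
servo_tool([
  {"dx": 0,"dy": 0,"dz": -20,"rx": 0,"ry": 0,"rz": 0,"fingers": 1},
  {"dx": 0,"dy": 0,"dz": -25,"rx": 0,"ry": 0,"rz": 0,"fingers": 1},
  {"dx": 0,"dy": 0,"dz": -25,"rx": 0,"ry": 0,"rz": 0,"fingers": 1},
  {"dx": 0,"dy": 0,"dz": -25,"rx": 0,"ry": 0,"rz": 0,"fingers": 1},
  {"dx": 0,"dy": 0,"dz": -20,"rx": 0,"ry": 0,"rz": 0,"fingers": 1},
  {"dx": 0,"dy": 0,"dz": -10,"rx": 0,"ry": 0,"rz": 0,"fingers": 1},
  {"dx": 0,"dy": 0,"dz": 0,"rx": 0,"ry": 0,"rz": 0,"fingers": 1},
  {"dx": 0,"dy": 0,"dz": 0,"rx": 0,"ry": 0,"rz": 0,"fingers": 1},
])

```text
clock: 16.6
tcp_pos: [0.5015, -0.1509, 0.1797]
orientation: [0.0, -0.033, 0.999, -0.0]
wrist_force: [-0.4, -0.1, -1.6]
finger_gap: 0.0205
```

Request:
servo_tool([
  {"dx": 0,"dy": 0,"dz": -5,"rx": 0,"ry": 0,"rz": 0,"fingers": 1},
  {"dx": 0,"dy": 0,"dz": -3,"rx": 0,"ry": 0,"rz": 0,"fingers": 1},
  {"dx": 0,"dy": 0,"dz": 0,"rx": 0,"ry": 0,"rz": 0,"fingers": 1},
  {"dx": 0,"dy": 0,"dz": 0,"rx": 0,"ry": 0,"rz": 0,"fingers": 1},
])

```text
clock: 17.0
tcp_pos: [0.5011, -0.1512, 0.1711]
orientation: [0.0, -0.033, 0.999, -0.0]
wrist_force: [0.1, -0.3, -2.4]
finger_gap: 0.021
```

Request:
servo_tool([
  {"dx": 0,"dy": 0,"dz": -3,"rx": 0,"ry": 0,"rz": 0,"fingers": 1},
  {"dx": 0,"dy": 0,"dz": -1,"rx": 0,"ry": 0,"rz": 0,"fingers": 1},
  {"dx": 0,"dy": 0,"dz": 0,"rx": 0,"ry": 0,"rz": 0,"fingers": 1},
  {"dx": 0,"dy": 0,"dz": 0,"rx": 0,"ry": 0,"rz": 0,"fingers": 1},
])

```text
clock: 17.4
tcp_pos: [0.501, -0.1511, 0.1669]
orientation: [-0.0, -0.033, 0.999, 0.0]
wrist_force: [0.1, 0.5, -1.8]
finger_gap: 0.0206
```

Request:
servo_tool([
  {"dx": 0,"dy": 0,"dz": -1,"rx": 0,"ry": 0,"rz": 0,"fingers": 1},
  {"dx": 0,"dy": 0,"dz": -1,"rx": 0,"ry": 0,"rz": 0,"fingers": 1},
  {"dx": 0,"dy": 0,"dz": 0,"rx": 0,"ry": 0,"rz": 0,"fingers": 1},
  {"dx": 0,"dy": 0,"dz": 0,"rx": 0,"ry": 0,"rz": 0,"fingers": 1},
])

```text
clock: 17.8
tcp_pos: [0.5012, -0.1512, 0.1651]
orientation: [0.0, -0.033, 0.999, -0.0]
wrist_force: [-0.6, -0.4, 0.3]
finger_gap: 0.0206
```

Request:
servo_tool([
  {"dx": 0,"dy": 0,"dz": -1,"rx": 0,"ry": 0,"rz": 0,"fingers": 1},
  {"dx": 0,"dy": 0,"dz": 0,"rx": 0,"ry": 0,"rz": 0,"fingers": 1},
  {"dx": 0,"dy": 0,"dz": 0,"rx": 0,"ry": 0,"rz": 0,"fingers": 1},
])

```text
clock: 18.1
tcp_pos: [0.5013, -0.1514, 0.165]
orientation: [0.0, -0.033, 0.999, -0.0]
wrist_force: [-2.2, -0.6, 6.5]
finger_gap: 0.0209
```

Firm contact with the floor at the expected height (TCP 0.165). Release and retreat.

Request:
servo_tool([
  {"dx": 0,"dy": 0,"dz": 0,"rx": 0,"ry": 0,"rz": 0,"fingers": 0.3},
  {"dx": 0,"dy": 0,"dz": 0,"rx": 0,"ry": 0,"rz": 0,"fingers": 0.0},
  {"dx": 0,"dy": 0,"dz": 0,"rx": 0,"ry": 0,"rz": 0,"fingers": -0.3},
  {"dx": 0,"dy": 0,"dz": 0,"rx": 0,"ry": 0,"rz": 0,"fingers": -0.3},
  {"dx": 0,"dy": 0,"dz": 10,"rx": 0,"ry": 0,"rz": 0,"fingers": -0.3},
  {"dx": 0,"dy": 0,"dz": 30,"rx": 0,"ry": 0,"rz": 0,"fingers": -0.3},
  {"dx": 0,"dy": 0,"dz": 40,"rx": 0,"ry": 0,"rz": 0,"fingers": -0.3},
  {"dx": 0,"dy": 0,"dz": 40,"rx": 0,"ry": 0,"rz": 0,"fingers": -0.3},
])

```text
clock: 18.9
tcp_pos: [0.5006, -0.1509, 0.2856]
orientation: [-0.0, -0.033, 0.999, 0.0]
wrist_force: [1.5, -0.4, -0.4]
finger_gap: 0.0551
```

Request:
servo_tool([
  {"dx": 0,"dy": 0,"dz": 20,"rx": 0,"ry": 0,"rz": 0,"fingers": -0.3},
  {"dx": -20,"dy": -20,"dz": 0,"rx": 0,"ry": 0,"rz": 0,"fingers": -0.3},
  {"dx": -20,"dy": -30,"dz": 0,"rx": 0,"ry": 0,"rz": 0,"fingers": -0.3},
  {"dx": -20,"dy": -30,"dz": 0,"rx": 0,"ry": 0,"rz": 0,"fingers": -0.3},
  {"dx": -20,"dy": -30,"dz": 0,"rx": 0,"ry": 0,"rz": 0,"fingers": -0.3},
  {"dx": -20,"dy": -30,"dz": 0,"rx": 0,"ry": 0,"rz": 0,"fingers": -0.3},
  {"dx": 0,"dy": 0,"dz": 0,"rx": 0,"ry": 0,"rz": 0,"fingers": -0.3},
  {"dx": 0,"dy": 0,"dz": 0,"rx": 0,"ry": 0,"rz": 0,"fingers": -0.3},
])

```text
clock: 19.7
tcp_pos: [0.4007, -0.2916, 0.3044]
orientation: [0.0, -0.032, 1.0, 0.0]
wrist_force: [1.3, 0.4, -0.6]
finger_gap: 0.0558
```

```bash
python3 st.py; python3 - <<'E'
from h import *
import cv2
a=read_camera("side")["img"]
for n,z in(("beaker",.1),("bottle",.09),("funnel",.0)):
    r=cut_out(n,"side");print(n,[list(map(int,x["extent"])) for x in r][:1])
b=read_camera("top")["img"]
c=np.zeros((600,800,3),np.uint8)
c[:600,:400]=cv2.resize(a[60:360,170:370],None,fx=2,fy=2);c[:600,400:800]=cv2.resize(b[50:350,180:380],None,fx=2,fy=2)
cv2.imwrite("pics/e.png",c[:,:,::-1])
E
```

```text
19.7 [ 0.4007 -0.2916  0.3044] yaw -3.079 swing 4.824 r 0.4734 [-0.79  0.16 -0.15  1.26  0.   -0.85] [ 1.3  0.4 -0.6] [ 0.06 -0.03  0.03] 0.0557567371683199
beaker []
bottle [[264, 280, 286, 320]]
funnel [[279, 101, 304, 132]]
```

View pics/e.png

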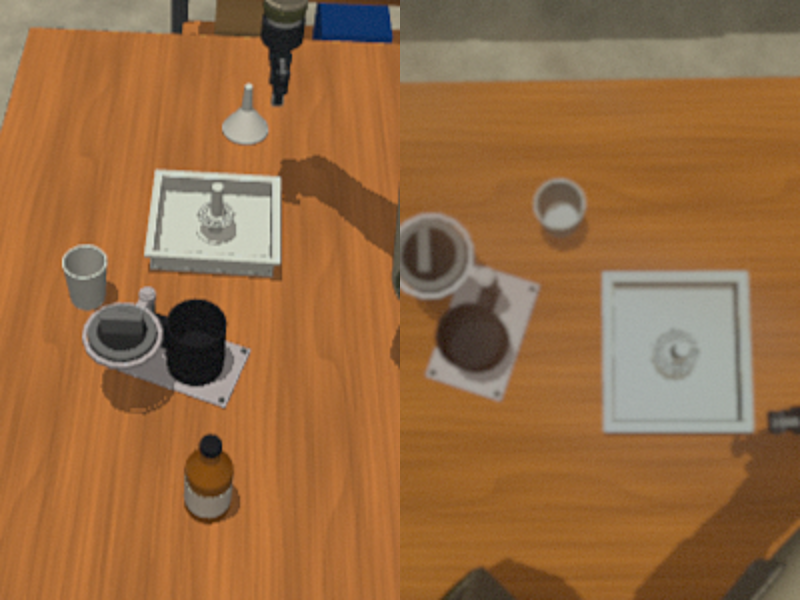

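```bash
python3 -c "
from workcell import job; print(job.hand_in())"
```

```text
the job is handed in; nothing more can be done
None
```

I finished and handed in the job at about 20 s of the 69 s allowed; the hand-in returned no verdict.

- **Lid:** I unscrewed it to the end of its thread. The tool's yaw put it at about 2.0 rad, with a rise of 16 mm and the torque building against the stop. I then swung it to about 1.6 rad (clear from 1.4) and let go.
- **Reel:** I lifted it by the stem and lowered it near the middle of the wash tray. The wrist force went from about −2 N to +6.5 N at the expected height, which showed it was on the floor before I released it.
- **Last checks:** The final side and top pictures show the lid open and clear of the mouth, and the reel standing upright in the tray with the gripper clear of everything. The bottle, beaker and funnel look unmoved. The detector missed the beaker in the final side picture, but it is plainly visible in its place. No other check failed or disagreed.

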